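# Pair the drawing pen on its key console

## Task

Pair the pen with the console: slide the shutter fully open off the keys, then press first the round key and then the long bar-shaped key, each gently, only until you feel it click and no deeper, letting it come back up; do not press the square key. Then lay the pen lengthwise in the two saddles of the rest on the shelf above, let go of it, and slide the shutter fully shut again, leaving the other things on the desk where they are.

Things in the scene. Friction and masses are not known exactly. Their poses are not given: they have to be found in the camera images.
- console: Fixed black key console, 270 mm wide (y), 130 mm deep; origin under its middle on the desk; x points away from the robot, y left along the console, z up. Its deck slopes 28 degrees, rising towards +x, 110 mm long up the slope. Two 12.5 mm high shutter rails run along y on the deck, 35 mm up and down the slope from its middle line.
- key_row (a point): Middle of the deck surface, at console x 0, y 0, z 65 mm; axes as the console's. The three keys sit on the deck in a row along y through this line, at y -100, -64 and -28 mm, in an order that changes.
- shelf_edge (a point): Middle of the front edge, top side, of the aluminium shelf above and behind the keys: at console x 12 mm, z 170 mm. The shelf is 270 mm wide, reaches back to x 95 mm and is 8 mm thick. A vertical gripper over the keys or the tab hits it: lean the tool to stand square to the deck. Axes as the console's.
- shutter (a joint): Grey plastic shutter, 110 mm along y, 78 mm up the slope, 4 mm thick, its upper surface 17.5 mm above the deck; slides along the console's +y (left) to open. Value in m: 0 fully shut (centre at console y -64 mm, covers the keys), 0.125 fully open (keys free). Stays where left; needs about 1.5 N to move.
- shutter_tab (a point): Top centre of the upright tab on the shutter: tab 14 mm thick along y, 24 mm up the slope, 30 mm tall out of the shutter (so from 17.5 to 47.5 mm above the deck), 10 mm below the shutter's middle line. z points out of the deck, x up the slope, y in the sliding (opening) direction. The tab can be pinched along y.
- key_round_top (a point): Round white key, 18 mm diameter. Point: centre of its top face, 8 mm above the deck at rest, moving with the key. z points out of the deck (28 degrees from vertical, leaning to console -x), x up the slope, y as the console's.
- key_round (a joint): Travel of the round key, m, 0 at rest, growing when pressed. Dome key: resistance rises to a peak of about 4.9 N at 1.8 mm, then drops (the click) to about 2.2 N at 4.2 mm, rises again and bottoms at 6 mm; springs back when let go. Counts as clicked beyond 2.2 mm; deeper than 5.4 mm is pressed too far.
- key_bar_top (a point): Bar-shaped white key, 26 mm up the slope by 12 mm along y. Point: centre of its top face, 8 mm above the deck at rest, moving with the key. z points out of the deck (28 degrees from vertical, leaning to console -x), x up the slope, y as the console's.
- key_bar (a joint): Travel of the bar key, m, 0 at rest. Dome key: resistance rises to a peak of about 4.9 N at 1.8 mm, then drops (the click) to about 2.2 N at 4.2 mm, rises again and bottoms at 6 mm; springs back when let go. Counts as clicked beyond 2.2 mm; deeper than 5.4 mm is pressed too far.
- key_square_top (a point): Square white key, 18 by 18 mm, must be left alone. Point: centre of its top face, 8 mm above the deck at rest, moving with the key. z points out of the deck (28 degrees from vertical, leaning to console -x), x up the slope, y as the console's.
- key_square (a joint): Travel of the square key, m, 0 at rest. Dome key: resistance rises to a peak of about 4.9 N at 1.8 mm, then drops (the click) to about 2.2 N at 4.2 mm, rises again and bottoms at 6 mm; springs back when let go. Must stay below 1.5 mm.
- pen: Loose black drawing pen, 30 g, flat-sided barrel 14 mm wide and 14 mm high, 150 mm long along its own x with a grey tapered tip at +x (last 32 mm); lies on the desk to the left of the console. Origin at the underside, mid-length; z up.
- pen_mid (a point): Middle of the pen, on its centre line, 7 mm above its underside; x along the pen to the tip.
- pen_rest (a point): Where the pen's middle belongs: midway between the two black saddles on the console's shelf, 7 mm above their floors (floors at console z 200 mm, 30 mm above the shelf). The saddles are at 45 mm to either side along y, each 16 mm wide in y, with 16 mm high side walls 22 mm apart in x; between them the space down to the shelf is open. The pen lies along y, tip either way. Axes as the console's.
- eraser: Loose white eraser 50 x 22 x 13 mm, leave in place; origin at the underside centre.
- lens: Loose black camera lens standing on end, 68 mm diameter, 75 mm high, leave in place; origin at the underside centre.
- tape: Loose clear tape roll lying flat, 84 mm diameter, 22 mm high, leave in place; origin at the underside centre.
- sharpener: Loose metal sharpener block 26 x 36 x 24 mm, leave in place; origin at the underside centre.
- mouse: Loose black computer mouse 100 x 60 x 32 mm, leave in place; origin at the underside centre.
- mug: Loose blue mug 80 mm diameter, 92 mm high, leave in place; origin at the underside centre.
Not all that is in view belongs to the job. There is more than one size of the pen; the job needs the largest.

How it is judged:
On the way, in this order (a step that is already met when the one before it is completed fails the run):
1. the shutter is fully open (beyond 115 mm) (value of joint shutter above 0.115 m), for 0.1 s.
2. the round key is pressed past its click (over 2.2 mm) (value of joint key_round above 0.0022 m), for 0.02 s.
3. the round key is let up and the bar key is pressed past its click (over 2.2 mm) (value of joint key_bar above 0.0022 m and value of joint key_round below 0.001 m), for 0.02 s.
4. the pen lies released in both saddles of the rest (x of pen_mid in the frame of pen_rest between -0.007 and 0.007 m and y of pen_mid in the frame of pen_rest between -0.025 and 0.025 m and z of pen_mid in the frame of pen_rest between -0.005 and 0.005 m and angle between the x axis of pen_mid and the y axis of pen_rest, either way round below 0.12 rad and contact force between the fingers and pen below 0.05 N and linear speed of pen below 0.03 m/s), for 0.2 s.
At the end, for the whole second after the job is handed in: The pen lies released and at rest in both saddles (its middle within 7 mm across, 25 mm along and 5 mm in height of the rest point, within 0.12 rad of the rest's line), the shutter is shut to within 6 mm, and all three keys are up (below 1 mm) (all of step 4 and value of joint shutter below 0.006 m and value of joint each of key_round, key_bar, key_square below 0.001 m); the robot touches nothing.
It fails at once if the round or the bar key is pressed deeper than 5.4 mm, too far past its click (value of joint any of key_round, key_bar above 0.0054 m).
It fails at once if the square key is pressed (over 1.5 mm) (value of joint key_square above 0.0015 m).
It fails at once if another thing on the desk is moved by more than 20 mm (distance of any of eraser, lens, tape, sharpener, mouse, mug from where it was at the start of the episode above 0.02 m).
It also fails if it takes over 72 s, if anything falls off the work surface, if the arm or the gripper's body presses on something with over 40 N, if the wrist force passes 120 N, or if a joint passes its speed limit or range.

## Robot

A 6-joint arm with a two-finger parallel gripper is mounted at the origin on the work surface. World frame = base frame: x ahead of the robot, y to its left, z up, the work surface at z = 0. Lengths are in m, angles in rad, forces in N, time in s.
With the tool pointing down it reaches from about 0.3 to 0.825 m from the base axis. Payload 5.4 kg.
Tool frame: the origin (TCP) lies at the very end of the fingers, on their centre line; the grasp point (between the pads) lies 19 mm behind it; z points along the fingers, y is the line along which they close (so a half turn about z gives the same grasp; the last joint's range is limited). The gripper opens to 92 mm and grips with 3 to 60 N. Pads are 20 mm wide; open, the fingers measure 128 mm over their backs; the gripper's body (75 mm by 189 mm) begins 69 mm behind the grasp point.
Start: joints at [-1.325, 0.158, 1.597, -0, 1.386, -0.21], TCP at [0.253, -0.516, 0.215] pointing down, gripper open.
Joint ranges: [-2.91, 2.91], [-0.94, 2.29], [0.18, 2.7], [-1.29, 4.43], [0.17, 2.64], [-3, 3]. Speed limits (rad/s): [2.57, 2.57, 3.14, 3.14, 3.14, 3.14].

## Interface

Orientations are given as a rotation vector (axis times angle).
In Python, from workcell import bot gives the robot as it stands. Calls block until the motion is done:
- bot.goto(position, orientation): joint-space move of the TCP to a pose.
- bot.line_to(position, rot=None, max_speed=0.15): straight line of the TCP; rot=None keeps the orientation; max_speed is the mean speed in m/s.
- bot.set_joints(angles): joint-space move.
- bot.set_gripper(opening, newtons=None): opening from 0.0 (shut) to 1.0 (fully open); newtons is the grip in N (None keeps the last); returns when the fingers have stopped.
- bot.hold(seconds).
- bot.inverse_kinematics(position, orientation): joint angles nearest the present ones, or None.
- bot.read_camera(name): name is "side" or "top" or "wrist"; returns a dict with "pixels" (400x640x3 uint8, blue, green, red), "fx", "fy", "cx", "cy" (pixels), "R" (3x3) and "t" (3): a world point X has camera coordinates R X + t. Camera axes: x right, y down, z forward; pixel columns grow to the right and rows downward; lengths in m; the calibration is good to about 2 mm. A picture is of the moment at which its call begins. There is no depth.
A pose or a line that the arm cannot do raises bot.MotionError and nothing moves.
- bot.job_done(): hands the job in; it is judged then, once.
Readings, each from a call of its own:
- bot.current_clock(): time.
- bot.current_joints(): joint angles.
- bot.current_joint_vel(): joint speeds.
- bot.current_effort(): joint torques, N m.
- bot.current_ee_pos(): TCP position.
- bot.current_tool_rot(): TCP orientation.
- bot.current_contact_force(): force on the tool from outside, world axes, zero at the start.
- bot.current_ft_torque(): the same for the moment, N m.
- bot.current_opening(): opening from 0.0 (shut) to 1.0 (fully open).
- bot.current_grip_force(): force on a finger pad.
Only numpy, scipy, OpenCV 4.12 (cv2) and the standard library are available. Lean on these libraries where they do the work, as an engineer would, in place of code of your own. Each camera call takes 0.05 s, during which the arm holds its last target. There are 200 camera calls.

## Working session

There is one attempt and no reset: what is moved stays moved. The work goes in short steps, each a Python script; the robot and the scene stay as the last script left them, time stands still between calls to the robot, and variables do not carry over. Pictures are saved under pics/ and viewed, at most 10 in all, crops included, and the job is handed in when it is done.

```bash
mkdir -p pics; ls; python3 - <<'E'
from workcell import bot
import cv2,numpy as np
for n in("top","side"):
    c=bot.read_camera(n); cv2.imwrite(f"pics/{n}0.png",c["pixels"]); print(n,c["fx"],c["cx"],c["cy"],np.round(c["R"],3).tolist(),np.round(c["t"],3))
print(bot.current_clock())
E
```

```text
pics
top 442.69361517975506 317.3534681377865 199.43403885380826 [[0.028, -0.999, 0.033], [-0.995, -0.031, -0.091], [0.092, -0.031, -0.995]] [-0.039  0.556  1.284]
side 472.6942687692765 320.1907275761394 201.58256134290872 [[-0.892, -0.451, -0.004], [-0.295, 0.589, -0.752], [0.342, -0.67, -0.659]] [0.474 0.255 1.285]
0.1
```

View pics/top0.png

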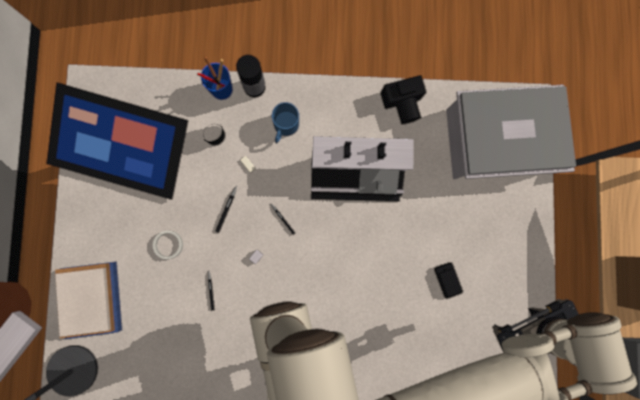

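View pics/side0.png

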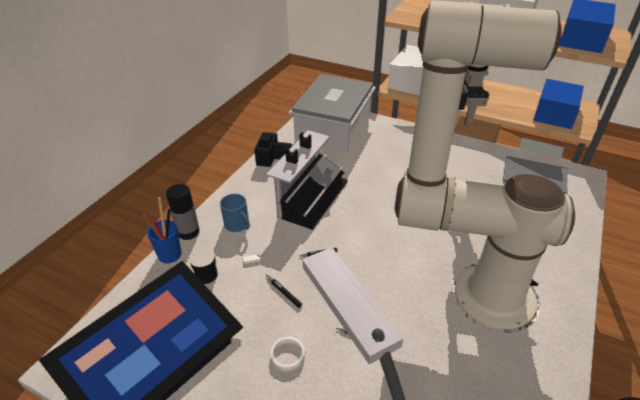

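The top view shows three pens: (226,210), which looks longest, (282,219) and (210,290). The console shelf spans about (312–414, 137–168). I'll measure the pens and take a close crop to check the choice.

```bash
cat > h.py <<'E'
import numpy as np, cv2
from workcell import bot
from scipy.spatial.transform import Rotation as Ro
def onplane(c,px,z):
    R=np.array(c["R"]);t=np.array(c["t"]);C=-R.T@t
    px=np.atleast_2d(px).astype(float)
    d=np.c_[(px[:,0]-c["cx"])/c["fx"],(px[:,1]-c["cy"])/c["fy"],np.ones(len(px))]@R
    return C+d*((z-C[2])/d[:,2])[:,None]
def proj(c,X):
    q=np.atleast_2d(X)@np.array(c["R"]).T+np.array(c["t"])
    return np.c_[q[:,0]/q[:,2]*c["fx"]+c["cx"],q[:,1]/q[:,2]*c["fy"]+c["cy"]]
E
python3 - <<'E'
from h import *
c=bot.read_camera("top");im=c["pixels"]
g=cv2.cvtColor(im,cv2.COLOR_BGR2GRAY)
for (x,y) in((226,210),(282,219),(210,290)):
    w=30;s=g[y-w:y+w,x-w:x+w]; m=(s<95).astype(np.uint8)
    n,l,st,ce=cv2.connectedComponentsWithStats(m); k=max(range(1,n),key=lambda i:st[i,4]-20*np.hypot(*(ce[i]-w)))
    p=np.argwhere(l==k)[:,::-1]+[x-w,y-w]
    X=onplane(c,p,0.007)[:,:2]; m0=X.mean(0);u=np.linalg.svd(X-m0)[2][0];pr=(X-m0)@u;q=(X-m0)@[-u[1],u[0]]
    print((x,y),len(p),m0+u*(pr.max()+pr.min())/2,u,np.ptp(pr),np.ptp(q))
P=onplane(c,[(312.5,137),(413.5,139.5),(413,168),(311.5,167)],0.17); print(np.round(P,3))
print(np.linalg.norm(np.diff(P,axis=0),axis=1))
cv2.imwrite("pics/crop1.png",cv2.resize(im[120:310,185:430],None,fx=3.2,fy=3.15,interpolation=cv2.INTER_CUBIC)[:, :800])
E
```

```text
(226, 210) 198 [0.50972122 0.25326825] [-0.94113675  0.33802605] 0.11968978657300483 0.014931546161101966
(282, 219) 102 [0.49076851 0.07509158] [-0.76393991 -0.64528738] 0.09325991634259859 0.010441365692181046
(210, 290) 120 [0.27165436 0.28160936] [-0.98845964 -0.15148448] 0.08775215201567363 0.011475734761516174
[[ 0.71  -0.     0.17 ]
 [ 0.713 -0.271  0.17 ]
 [ 0.636 -0.271  0.17 ]
 [ 0.629  0.     0.17 ]]
[0.27124235 0.07739652 0.27089346]
```

View pics/crop1.png

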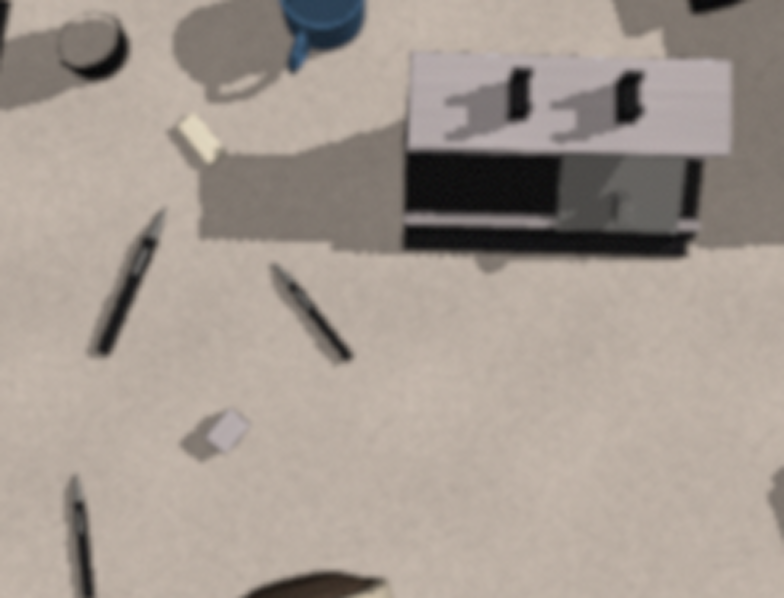

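The three pens measure about 120 mm (dark part only, tip excluded), 93 mm and 88 mm. The crop confirms that the one at (226,210) is the largest, with its grey tip at about (236,187) and its back at (216,232). Next I'll refine the shelf edges and move to a look pose square to the deck.

```bash
cat >> h.py <<'E'
S,Cc=np.sin(np.radians(28)),np.cos(np.radians(28))
def deckrot(yaw,flip=1):
    z=np.array([S,0,-Cc]);y=np.array([0,flip,0.]);R=np.c_[np.cross(y,z),y,z]
    return (Ro.from_euler('z',yaw)*Ro.from_matrix(R)).as_rotvec()
def deck(o,yaw,u,y,n):
    "u up the slope, y, n out of deck, m -> world; o=console origin"
    p=np.array([u*Cc-n*S,y,0.065+u*S+n*Cc]); return np.array([*o,0])+Ro.from_euler('z',yaw).apply(p)
E
python3 - <<'E'
from h import *
c=bot.read_camera("top");g=cv2.cvtColor(c["pixels"],cv2.COLOR_BGR2GRAY).astype(float)
B=[];F=[]
G=np.gradient(g,axis=0)
for col in range(320,408):
    a=np.arange(131,145); b=np.arange(161,175)
    if not 335<col<395: B.append((col,(a*abs(G[a,col])).sum()/abs(G[a,col]).sum()))
    w=np.clip(-G[b,col],0,None); F.append((col,b[np.argmax(w)] if 0 else (b*w**2).sum()/(w**2).sum()))
def fit(P,z):
    X=onplane(c,np.array(P),z); return cv2.fitLine(X[:,:2].astype(np.float32),cv2.DIST_HUBER,0,1e-4,1e-4).ravel()
for n,P,z in(("back",B,.17),("front top",F,.17),("front bot",F,.162)):
    v=fit(P,z); print(n,v, "x at y=-.1355:",v[2]+v[0]/v[1]*(-.1355-v[3]),"slope",v[0]/v[1])
E1=[];
Gx=np.gradient(g,axis=1)
for s,(lo,hi) in(("L",(305,320)),("R",(406,421))):
    a=np.arange(lo,hi); r=[(a*Gx[k,lo:hi]**2).sum()/(Gx[k,lo:hi]**2).sum() for k in range(142,163)]
    print(s,onplane(c,np.c_[r,np.arange(142,163)],.17)[[0,10,20],:2])
# saddle tops
print(onplane(c,[(347.5,150),(381.9,150.8)],.21))
o=(.619,-.1355);yaw=.015
p=deck(o,yaw,-.02,-.03,.16)
for f in(1,-1):
    r=deckrot(yaw,f);print(f,bot.inverse_kinematics(p,r), bot.inverse_kinematics(deck(o,yaw,-.01,.06,.03),r))
E
```

```text
back [ 0.00887807 -0.9999606   0.7146101  -0.11970391] x at y=-.1355: 0.71475035 slope -0.008878421
front top [ 0.01750602 -0.99984676  0.6318704  -0.15891275] x at y=-.1355: 0.6314605 slope -0.0175087
front bot [ 0.01750602 -0.99984676  0.6332144  -0.16013166] x at y=-.1355: 0.6327832 slope -0.0175087
L [[ 6.96781462e-01 -1.23331332e-04]
 [ 6.69742053e-01  6.19599019e-04]
 [ 6.42912333e-01 -1.40862045e-03]]
R [[ 0.70651031 -0.27054366]
 [ 0.67929055 -0.27065649]
 [ 0.65219702 -0.27112843]]
[[ 0.67017079 -0.0906494   0.21      ]
 [ 0.67122205 -0.17963541  0.21      ]]
1 [-0.71868553 -0.2376038   2.09312199  0.39716397  0.94880393 -2.48281969] [-0.44336957  0.04441737  2.07674449  0.37203137  0.6082981  -2.29155634]
-1 [-0.71868553 -0.2376038   2.09312199  0.39716397  0.94880393  0.65877297] [-0.44336957  0.04441737  2.07674449  0.37203137  0.6082981   0.85003631]
```

```bash
cat >> h.py <<'E'
o=(.620,-.1355);yaw=.013;rd=deckrot(yaw,-1)
D=lambda u,y,n:deck(o,yaw,u,y,n)
E
python3 - <<'E'
from h import *
bot.goto(D(-.02,-.04,.15),rd)
c=bot.read_camera("wrist");im=c["pixels"].copy();cv2.imwrite("pics/w1.png",im)
print(bot.current_clock(),-np.array(c["R"]).T@c["t"],bot.current_ee_pos(),bot.current_contact_force())
print("tab top pred",proj(c,D(-.01,-.064,.0475)),"shutter corners",proj(c,[D(a,b,.0175) for a,b in((-.039,-.119),(-.039,-.009),(.039,-.009),(.039,-.119))]))
E
```

```text
1.85 [ 0.52407115 -0.17739048  0.37539772] [ 0.53255331 -0.17767349  0.18842428] [ 0.01890307 -0.33423577 -0.34677108]
tab top pred [[344.32724487 187.75183516]] shutter corners [[392.61694631 206.80436538]
 [290.35117973 206.90964609]
 [288.06104869 132.83338254]
 [398.02293153 132.71516844]]
```

View pics/w1.png

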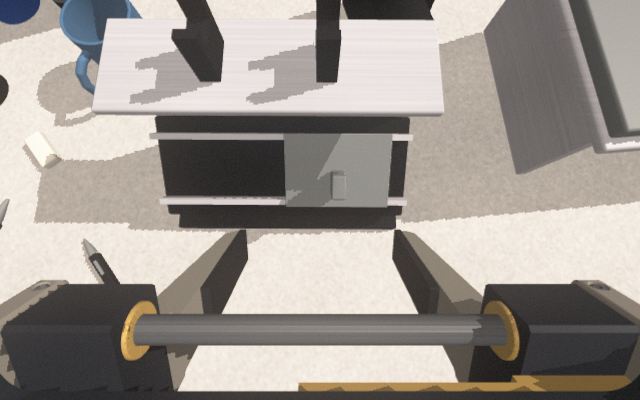

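```bash
sed -i 's/o=(.620,-.1355)/o=(.620,-.134)/' h.py
python3 - <<'E'
from h import *
bot.line_to(D(-.012,-.064,.023),rd,.25)
bot.set_gripper(0,8); print(bot.current_opening(),bot.current_grip_force(),bot.current_contact_force())
bot.line_to(D(-.012,-.064+.125,.023),max_speed=.12); print(bot.current_contact_force(),bot.current_clock())
bot.set_gripper(1.0)
bot.line_to(D(-.012,.061,.07),max_speed=.3)
bot.line_to(D(-.02,-.04,.13),max_speed=.3)
c=bot.read_camera("wrist");im=c["pixels"].copy();cv2.imwrite("pics/w2.png",im[90:260,130:450].repeat(2,0).repeat(2,1))
print(bot.current_clock())
for y in(-.1,-.064,-.028): print(proj(c,D(0,y,.008)))
print("shutter edges open",proj(c,D(-.039,.116,.0175)),proj(c,D(-.039,.006,.0175)))
E
```

```text
0.15264007730145254 7.997560501098633 [0.76308095 0.78669085 0.49466206]
[  6.79970744 -11.91261045 -10.56489673] 4.8583
6.9667
[[380.36520581 171.75907491]]
[[344.27574727 171.84000778]]
[[308.20976214 171.92088801]]
shutter edges open [[165.35996899 212.24247564]] [[274.57520723 212.03701079]]
```

View pics/w2.png

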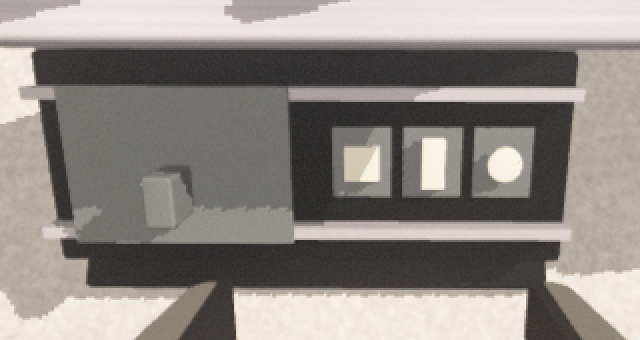

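Keys in the w2 crop: square at (362,164), bar at (433,164) and round at (505,164), which are full-image (311,172), (346,172) and (382,172). These agree with the prediction to 2 px, and the shutter is fully open. Next, pressing the round key.

```bash
cat >> h.py <<'E'
def press(y,u=0.,n0=.0125):
    nv=np.array([-S*np.cos(yaw),-S*np.sin(yaw),Cc]); f=lambda:np.dot(bot.current_contact_force(),nv)
    bot.line_to(D(u,y,.03),rd,.3); bot.hold(.1); f0=f(); n=n0; bot.line_to(D(u,y,n),max_speed=.1)
    pk=0;log=[];ok=False
    while n>.0005:
        n-=.0003; bot.line_to(D(u,y,n),max_speed=.02); bot.hold(.04)
        F=f()-f0; a=(np.array(bot.current_ee_pos())-D(u,y,0))@nv; log.append((round(n*1e3,1),round(a*1e3,2),round(F,2))); pk=max(pk,F)
        if pk>3.5 and F<pk-.7: ok=True;break
        if F>8: break
    bot.hold(.05); bot.line_to(D(u,y,.03),max_speed=.1)
    print(ok,round(f0,2),log,bot.current_clock()); return ok
E
python3 - <<'E'
from h import *
bot.set_gripper(0); print(bot.current_opening())
press(-.102)
E
```

```text
0.009918168012727036
True -0.19 [(12.2, np.float64(12.66), np.float64(-0.14)), (11.9, np.float64(11.89), np.float64(0.45)), (11.6, np.float64(11.58), np.float64(-0.49)), (11.3, np.float64(11.28), np.float64(0.13)), (11.0, np.float64(10.98), np.float64(0.1)), (10.7, np.float64(10.69), np.float64(0.95)), (10.4, np.float64(10.37), np.float64(-0.15)), (10.1, np.float64(10.09), np.float64(-0.64)), (9.8, np.float64(9.81), np.float64(0.14)), (9.5, np.float64(9.5), np.float64(0.48)), (9.2, np.float64(9.21), np.float64(-0.25)), (8.9, np.float64(8.89), np.float64(0.91)), (8.6, np.float64(8.59), np.float64(0.39)), (8.3, np.float64(8.36), np.float64(2.03)), (8.0, np.float64(8.06), np.float64(2.48)), (7.7, np.float64(7.77), np.float64(3.43)), (7.4, np.float64(7.43), np.float64(5.23)), (7.1, np.float64(7.12), np.float64(5.33)), (6.8, np.float64(6.81), np.float64(4.51))] 15.2583
```

The peak is clear, but stopping at about 2.2 mm is marginal. The contact height is now known at about 9.0 mm, so I'll press the round key again to a clear drop, then the bar.

```bash
cat >> h.py <<'E'
def press2(y,u=0.,ns=(.0105,.0085,.0075,.007,.0066,.0062,.0058,.0055,.0052)):
    nv=np.array([-S*np.cos(yaw),-S*np.sin(yaw),Cc])
    def f():
        r=[]
        for _ in range(5): r.append(np.dot(bot.current_contact_force(),nv)); bot.hold(.02)
        return np.mean(r)
    bot.line_to(D(u,y,.03),rd,.3); bot.hold(.1); f0=f();pk=0;log=[];ok=False
    for n in ns:
        bot.line_to(D(u,y,n),max_speed=.03 if n<.01 else .1)
        F=f()-f0;log.append((n*1e3,round(float(F),2)));pk=max(pk,F)
        if n<.0063 and pk>3.5 and F<pk-1.2: ok=True;break
        if F>7: break
    bot.line_to(D(u,y,.03),max_speed=.1)
    print(ok,log,bot.current_clock()); return ok
E
python3 - <<'E'
from h import *
if press2(-.102): press2(-.066)
E
```

```text
True [(10.5, 0.3), (8.5, -0.21), (7.5, 3.2), (7.0, 4.33), (6.6, 4.62), (6.2, 4.47), (5.8, 4.1), (5.5, 3.37)] 18.8417
True [(10.5, 0.26), (8.5, 0.08), (7.5, 3.43), (7.0, 4.36), (6.6, 4.72), (6.2, 4.79), (5.8, 4.21), (5.5, 4.03), (5.2, 3.0)] 22.7833
```

```bash
cat >> h.py <<'E'
def down(a):  # tool down, closing (tool y) at world angle a
    y=np.array([np.cos(a),np.sin(a),0]);z=np.array([0,0,-1.]);return Ro.from_matrix(np.c_[np.cross(y,z),y,z]).as_rotvec()
E
python3 - <<'E'
from h import *
bot.line_to(D(-.03,-.066,.15),max_speed=.4)
c=bot.read_camera("top")
P=onplane(c,[(216.3,231.7),(235.9,186.7)],.007)[:,:2];print(P,np.linalg.norm(P[1]-P[0]))
m=P.mean(0);a=np.arctan2(*(P[1]-P[0])[::-1]);print(m,a)
rest=np.array([.6705,-.135,0])
for k in(np.pi/2,-np.pi/2):
    pl=a+k-(a+np.pi/2) if 0 else (0 if k>0 else np.pi)
    q1=bot.inverse_kinematics([*m,.2],down(a+k));q2=bot.inverse_kinematics([*rest[:2],.26],down(pl));print(k,q1 is not None and np.round(q1,2),q2 is not None and np.round(q2,2))
k=np.pi/2 if abs(bot.inverse_kinematics([*m,.2],down(a+np.pi/2))[5])<abs(bot.inverse_kinematics([*m,.2],down(a-np.pi/2))[5]) else -np.pi/2
bot.set_gripper(1.0)
bot.goto([*m,.17],down(a+k))
c=bot.read_camera("wrist");cv2.imwrite("pics/w3.png",c["pixels"]);print(k,bot.current_clock(),proj(c,[[*P[0],.007],[*P[1],.007],[*m,.007]]))
E
```

```text
[[0.45343392 0.27339764]
 [0.58926487 0.22178834]] 0.14530508123172892
[0.52134939 0.24759299] -0.36310549279194765
1.5707963267948966 [ 0.23  0.17  1.61  0.    1.36 -0.97] [-0.37  0.42  1.19 -0.    1.53 -0.37]
-1.5707963267948966 [ 0.23  0.17  1.61 -0.    1.36  2.17] [-0.37  0.42  1.19  0.    1.53  2.77]
1.5707963267948966 26.3917 [[319.67780586 117.69354536]
 [319.92508137 240.64609522]
 [319.8089412  182.89783703]]
```

View pics/w3.png

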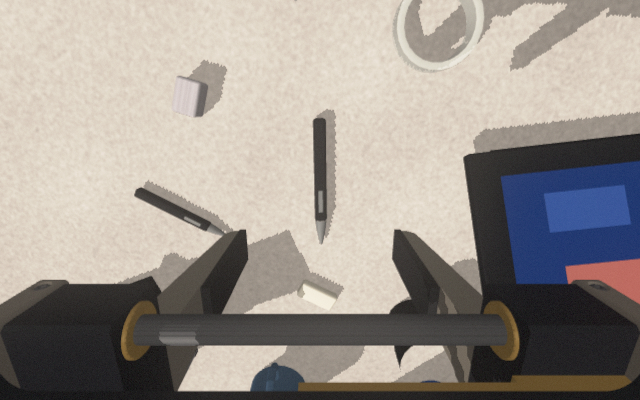

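The pen's back end is at (320,118) and its tip at (321,243), within 3 px of the prediction. Next: grasp, lift, measure the saddles from the top camera, and hover.

```bash
python3 - <<'E'
from h import *
m=np.array([.522,.2473])
bot.line_to([*m,.003],max_speed=.25); bot.set_gripper(0,15)
print(bot.current_opening()*92,bot.current_grip_force())
bot.line_to([*m,.28],max_speed=.3)
c=bot.read_camera("top");g=cv2.cvtColor(c["pixels"],cv2.COLOR_BGR2GRAY)
for x0,x1 in((335,360),(370,395)):
    s=g[135:166,x0:x1]; n,l,st,ce=cv2.connectedComponentsWithStats((s<70).astype(np.uint8)); k=1+np.argmax(st[1:,4]); x,y,w,h,_=st[k]
    B=onplane(c,[(x0+x+w/2-.5,135+y-.5)],.216)[0];F=onplane(c,[(x0+x+w/2-.5,135+y+h-.5)],.17)[0]
    print("back top",B[:2],"front foot",F[:2],"mid x",(B[0]+F[0])/2,w,h)
bot.goto([.6735,-.137,.30],down(0))
c=bot.read_camera("wrist");cv2.imwrite("pics/w4.png",c["pixels"]);print(bot.current_clock(),bot.current_opening()*92)
e=lambda y,x,z:D(0,0,0)*0+np.array([*o,0])+Ro.from_euler('z',yaw).apply([x,y,z])
for y in(.045,-.045):print(proj(c,[e(y,.0535-.011,.216),e(y,.0535+.011,.216),e(y,.0535,.2)]))
E
```

```text
13.914089980107244 14.986806213855743
back top [ 0.69097959 -0.08829031] front foot [ 0.65821097 -0.09364123] mid x 0.6745952775814299 7 16
back top [ 0.69147597 -0.17463275] front foot [ 0.65862384 -0.18325246] mid x 0.6750499098622305 8 16
31.0667 13.915572003100124
[[306.08279185 152.00581789]
 [331.84169603 151.71848894]
 [319.00633993 149.51062752]]
[[308.39980491 248.0059159 ]
 [331.79293348 247.77041675]
 [320.0774043  240.7144075 ]]
```

View pics/w4.png

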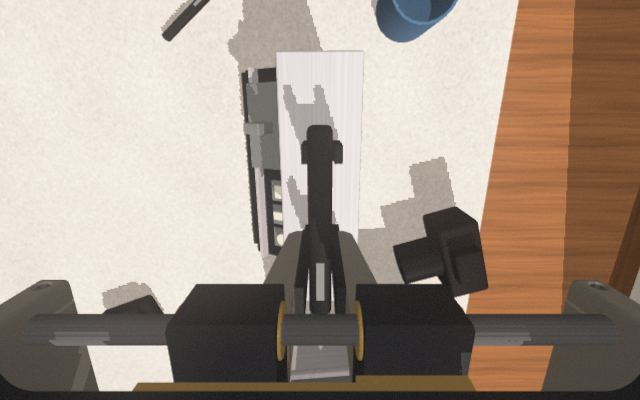

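The left saddle spans columns 302–343 (centre about 322) at row 150, where I predicted 319. That puts the rest at x ≈ 0.675, which agrees with the top view's 0.6748. Now placing the pen.

```bash
python3 - <<'E'
from h import *
r=down(yaw)
bot.line_to([.675,-.136,.235],r,.2); bot.hold(.1)
f0=np.array(bot.current_contact_force())
for z in np.r_[.225,.218,.212,.209,.207,.2055,.2045,.2037,.203,.2023]:
    bot.line_to([.675,-.136,z],max_speed=.05)
    f=np.mean([np.array(bot.current_contact_force()) for _ in range(3)],0)-f0; print(round(z,4),np.round(f,2))
    if f[2]>1.5 or np.hypot(*f[:2])>4: break
c=bot.read_camera("wrist");cv2.imwrite("pics/w5.png",c["pixels"][100:340,200:440].repeat(2,0).repeat(2,1))
print(bot.current_clock(),bot.current_opening()*92)
E
```

```text
0.225 [ 0.62 -0.38 -0.66]
0.218 [-0.27  0.76 -0.27]
0.212 [-0.24 -0.35 -0.63]
0.209 [ 0.14 -1.41 -0.75]
0.207 [-0.13 -0.09 -0.44]
0.2055 [ 1.31 -0.35 -0.13]
0.2045 [ 0.57 -0.62 -0.5 ]
0.2037 [-0.17 -0.39 -0.79]
0.203 [ 0.23 -0.61  0.16]
0.2023 [-1.7  -0.07  4.06]
34.35 13.876522825479054
```

View pics/w5.png

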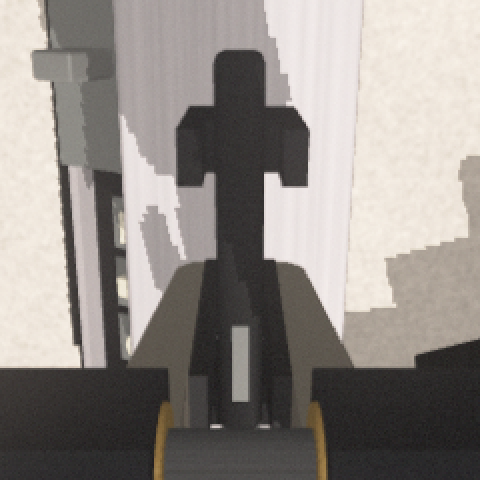

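The pen sits between the saddle walls, and floor contact came at TCP z 0.2023 m. Release, then shut the shutter.

```bash
python3 - <<'E'
from h import *
bot.line_to([.675,-.136,.2028],max_speed=.05)
bot.set_gripper(0.6); bot.hold(.3); bot.line_to([.675,-.136,.30],max_speed=.2)
c=bot.read_camera("top");cv2.imwrite("pics/t2.png",c["pixels"])
bot.line_to([.48,-.10,.30],max_speed=.4); bot.set_gripper(1.0)
bot.goto(D(-.03,.06,.13),rd); bot.line_to(D(-.012,.06,.023),max_speed=.2)
bot.set_gripper(0,8);print(bot.current_opening()*92,bot.current_clock())
bot.line_to(D(-.012,-.0665,.023),max_speed=.12);print(bot.current_contact_force())
bot.set_gripper(1.0);bot.line_to(D(-.012,-.066,.10),max_speed=.2);bot.line_to(D(-.05,-.05,.17),max_speed=.3);bot.hold(.3)
c=bot.read_camera("wrist");cv2.imwrite("pics/w6.png",c["pixels"])
print(bot.current_clock(),proj(c,[D(-.039,-.121,.0175),D(-.039,-.011,.0175)]))
E
```

```text
13.973537325045122 40.8
[-7.12849339  2.28534469  5.81629097]
44.5167 [[384.96135013 174.9232982 ]
 [285.47291459 174.97798902]]
```

View pics/w6.png

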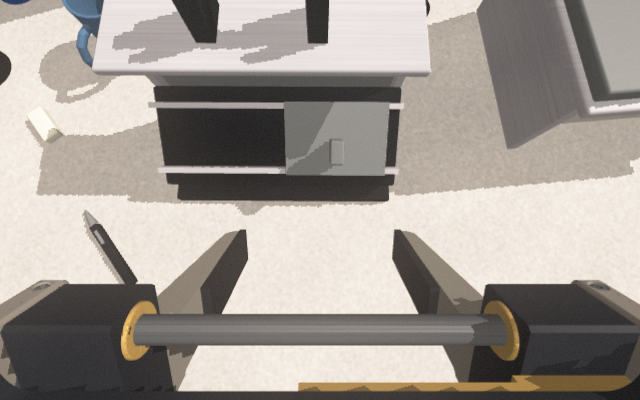

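The shutter's right edge is at column 387, predicted 385, so it is nearly shut. The closing force was low, so I'll nudge the tab until it meets the stop, then retreat and check the pen.

```bash
python3 - <<'E'
from h import *
bot.set_gripper(0)
bot.line_to(D(-.012,-.02,.07),max_speed=.25);bot.line_to(D(-.012,-.02,.024),max_speed=.15);bot.hold(.1)
f=lambda:np.mean([bot.current_contact_force()[1] for _ in range(4)]);f0=f();L=[]
for y in np.arange(-.030,-.0501,-.001):
    bot.line_to(D(-.012,y,.024),max_speed=.04);F=f()-f0;L.append((round(y,3),round(F,1)))
    if F>5:break
print(L)
bot.line_to(D(-.012,y+.01,.024),max_speed=.1)
bot.line_to(D(-.012,-.02,.10),max_speed=.2);bot.line_to(D(-.05,-.05,.2),max_speed=.3);bot.goto([.4,-.35,.3],down(0));bot.hold(.3)
c=bot.read_camera("top");cv2.imwrite("pics/t3.png",cv2.resize(c["pixels"][115:215,200:430],None,fx=3.4,fy=3.4,interpolation=cv2.INTER_CUBIC));print(bot.current_clock())
E
```

```text
[(np.float64(-0.03), np.float64(1.0)), (np.float64(-0.031), np.float64(0.9)), (np.float64(-0.032), np.float64(0.9)), (np.float64(-0.033), np.float64(-0.4)), (np.float64(-0.034), np.float64(0.3)), (np.float64(-0.035), np.float64(0.8)), (np.float64(-0.036), np.float64(0.7)), (np.float64(-0.037), np.float64(0.9)), (np.float64(-0.038), np.float64(0.3)), (np.float64(-0.039), np.float64(0.2)), (np.float64(-0.04), np.float64(0.0)), (np.float64(-0.041), np.float64(0.3)), (np.float64(-0.042), np.float64(-0.1)), (np.float64(-0.043), np.float64(0.8)), (np.float64(-0.044), np.float64(0.8)), (np.float64(-0.045), np.float64(2.3)), (np.float64(-0.046), np.float64(6.5))]
54.425
```

View pics/t3.png

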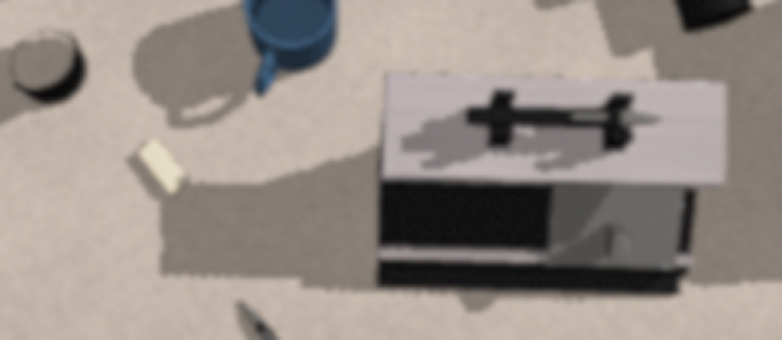

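The pen lies centred in both saddles: it spans columns 467–660, and the saddles are at 502 and 619. The shutter is against its stop, so I'm handing in.

```bash
python3 -c "
from workcell import bot
print(bot.job_done())"
```

```text
the job is handed in; nothing more can be done
None
```

I handed in the job at about 54 s of the 72 s limit, with no result reported back: the round key, then the bar key, clicked; the pen lies released in both saddles; and the shutter is shut against its stop. I pressed the round key a second time because its first press stopped too close to the click threshold.

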